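Squeeze-test a sprung block on the dial gauge and sort it

TASK

Take the block that stands in the yellow bay of the grey cradle, stand it on the plate of the dial gauge and let go; then press its rubber pad straight down until it is flush with the blue rim and see whether the needle then stands in the red half (gone soft) or the green half (still firm), without driving the needle past the end of the scale. Then put the block gently down upright inside the red channel if it is soft or the green channel if it is firm, flat on the channel's floor, and leave the other block and everything else as they were.

Things in the scene. Friction and masses are not known exactly. Their poses are not given: they have to be found in the camera images.
- block_a: sprung block: blue carrier 60 mm long (own x) x 40 wide (own y) x 40 high, 0.15 to 0.22 kg, with a black rubber pad 49x29 mm let into its top that stands 10 mm proud of the carrier's rim (pad top 50 mm above the underside). Origin: centre of the underside; z up. The two blocks look alike; one has a firm spring, the other has gone soft.
- block_b: sprung block: blue carrier 60 mm long (own x) x 40 wide (own y) x 40 high, 0.15 to 0.22 kg, with a black rubber pad 49x29 mm let into its top that stands 10 mm proud of the carrier's rim (pad top 50 mm above the underside). Origin: centre of the underside; z up. The two blocks look alike; one has a firm spring, the other has gone soft.
- pad_a (a joint): how far the pad of block_a is pressed in (m): 0 = up, 0.010 = flush with the carrier's rim (hard stop); it springs back up.
- pad_b (a joint): the same for block_b.
- yellow_bay (a point): centre of the yellow-marked bay, on the cradle's floor (4 mm over the bench); axes along the cradle's. The block stands here with its long side along x. Cheeks 34 mm either side in x, about 4 mm from the block's ends, leave no room for fingers there; towards y it is open, so take the block across its 40 mm width.
- cradle: grey cradle fixed to the bench, 80 (x) x 200 (y) mm, with cheeks 34 mm high along both long sides. Origin: centre of the underside. Two bays 100 mm apart along y, a block in each; the one towards +y is marked yellow.
- plate_top (a point): centre of the top face of the gauge's aluminium plate, 96 (x) x 76 (y) mm, 60 mm above the bench, z up. Black corner marks show where a block stands, its long side along x. The plate sinks under load by 1 mm per 1.5 N (16 mm at most), on top of the pad's own travel.
- gauge: grey gauge housing fixed to the bench, 130 (x) x 225 (y) mm, 32 high, the plate above its origin (bench level, under the plate's centre). The dial, 84 mm across, lies 120 mm from there towards +y, its top about 90 mm above the bench, leaning towards the robot.
- gauge_plate (a joint): how far the gauge's plate has sunk (m); 0 = empty.
- needle (a joint): needle angle (rad), clockwise, 0.12 per newton on the plate (the block's own weight gives about 0.2). 0 to 1.2: red half, on the left (soft); 1.2 to 2.4: green half, on the right (firm); 2.4: end of scale. With the pad just flush a soft block gives about 0.6, a firm one about 1.8. Pressing on after that drives it farther and spoils the reading.
- red_channel: red straight channel fixed to the bench: 160 mm long (own x), 64 wide, floor 4 mm thick, side walls 36 mm high and 54 mm apart inside, ends open. Origin: centre of its underside. A block goes in lengthwise; the walls leave no room for fingers at its long sides, so hold it by its ends (60 mm apart).
- green_channel: green channel, the same shape as the red one.
- multimeter: yellow and black multimeter 154x78x44 mm lying on the bench, a bystander. Origin: centre of the underside.
- film_tape: roll of orange tape, 72 mm across, 20 high, a bystander. Origin: centre of the underside.

How it is judged:
On the way, in this order (a step that is already met when the one before it is completed fails the run):
1. a block stands upright on the gauge's plate (within 25 mm of its centre along x, 22 mm along y), let go (((x of block_a in the frame of plate_top between -0.025 and 0.025 m and y of block_a in the frame of plate_top between -0.022 and 0.022 m and z of block_a in the frame of plate_top between -0.006 and 0.006 m and angle between block_a's own z axis and vertical below 0.1 rad and contact force between the fingers and block_a below 0.1 N) or (x of block_b in the frame of plate_top between -0.025 and 0.025 m and y of block_b in the frame of plate_top between -0.022 and 0.022 m and z of block_b in the frame of plate_top between -0.006 and 0.006 m and angle between block_b's own z axis and vertical below 0.1 rad and contact force between the fingers and block_b below 0.1 N))), for 0.2 s.
2. its pad is pressed in at least 8.5 mm of 10 mm while it stands there (((x of block_a in the frame of plate_top between -0.025 and 0.025 m and y of block_a in the frame of plate_top between -0.022 and 0.022 m and z of block_a in the frame of plate_top between -0.006 and 0.006 m and angle between block_a's own z axis and vertical below 0.1 rad and value of joint pad_a above 0.0085 m) or (x of block_b in the frame of plate_top between -0.025 and 0.025 m and y of block_b in the frame of plate_top between -0.022 and 0.022 m and z of block_b in the frame of plate_top between -0.006 and 0.006 m and angle between block_b's own z axis and vertical below 0.1 rad and value of joint pad_b above 0.0085 m))), for 0.3 s.
At the end, for the whole second after the job is handed in: The block from the yellow bay stands upright and at rest on the floor of the right channel (red for the soft block, green for the firm one), whole inside it (centre within 52 mm of the channel's middle lengthwise), and the yellow bay is empty (((x of block_a in the frame of red_channel between -0.052 and 0.052 m and y of block_a in the frame of red_channel between -0.015 and 0.015 m and z of block_a in the frame of red_channel below 0.009 m and angle between block_a's own z axis and vertical below 0.1 rad and linear speed of block_a below 0.02 m/s) or (x of block_b in the frame of green_channel between -0.052 and 0.052 m and y of block_b in the frame of green_channel between -0.015 and 0.015 m and z of block_b in the frame of green_channel below 0.009 m and angle between block_b's own z axis and vertical below 0.1 rad and linear speed of block_b below 0.02 m/s)) and horizontal distance between each of block_a, block_b and yellow_bay above 0.07 m); the robot touches nothing.
It fails at once if a block is dropped or thrown into a channel (faster than 0.6 m/s within 80 mm over it, as after a fall of about 20 mm) ((horizontal distance between block_a and red_channel below 0.06 m and z of block_a in the frame of red_channel below 0.08 m and linear speed of block_a above 0.6 m/s) or (horizontal distance between block_a and green_channel below 0.06 m and z of block_a in the frame of green_channel below 0.08 m and linear speed of block_a above 0.6 m/s) or (horizontal distance between block_b and red_channel below 0.06 m and z of block_b in the frame of red_channel below 0.08 m and linear speed of block_b above 0.6 m/s) or (horizontal distance between block_b and green_channel below 0.06 m and z of block_b in the frame of green_channel below 0.08 m and linear speed of block_b above 0.6 m/s)).
It fails at once if the needle is driven past the end of the scale (2.45 rad) (value of joint needle above 2.45 rad).
It fails at once if the other block is moved more than 30 mm (distance of each of block_a, block_b from where it was at the start of the episode above 0.03 m).
It fails at once if the multimeter or the tape is moved more than 30 mm (distance of any of multimeter, film_tape from where it was at the start of the episode above 0.03 m).
It also fails if it takes over 64 s, if anything falls off the work surface, if the arm or the gripper's body presses on something with over 40 N, if the wrist force passes 120 N, or if a joint passes its speed limit or range.

ROBOT

A 7-joint arm with a two-finger parallel gripper is mounted at the origin on a cart in front of the work surface, level with it; the furniture and walls round the work are solid. World frame = base frame: x ahead of the robot, y to its left, z up, the work surface at z = 0. Lengths are in m, angles in rad, forces in N, time in s.
With the tool pointing down it reaches from about 0.4 to 0.85 m from the base axis. Payload 10.4 kg.
Tool frame: the origin (TCP) lies midway between the tips of the shut fingers; the grasp point (between the pads) lies 19 mm behind it (manip.grasp_offset is the distance from the TCP to the grasp point, in m); z points along the fingers, y is the line along which they close (so a half turn about z gives the same grasp; the last joint's range is limited). The gripper opens to 85 mm and grips with 20 to 120 N. Pads are 22 mm wide; open, the fingers measure 114 mm over their backs; the gripper's body (76 mm by 85 mm) begins 54 mm behind the grasp point. The pads swing forward as they close: fully open they stand 13 mm farther back than shut.
Start: joints at [-0.023, 0.332, -0.065, 1.46, 0.022, 1.35, -0.088], TCP at [0.625, 0, 0.231] pointing down, gripper open.
Joint ranges: [-2.6, 2.6], [-0.5, 2.12], [-1.47, 1.34], [0.16, 2.42], [-1.27, 4.41], [0.06, 2.06], [-2.6, 2.6]. Speed limits (rad/s): [2.22, 2.22, 2.79, 2.79, 3.14, 3.14, 3.14].

INTERFACE

Orientations are given as a unit quaternion [x, y, z, w].
In Python, from workcell import manip gives the robot as it stands.
- The arm moves only by the tool inch_along, called as name(argument=value, ...) on one line, values as JSON. Schema: {"type":"object","properties":{"increments":{"type":"array","items":{"type":"array","items":{"type":"array","items":{"type":"number"},"minItems":7,"maxItems":7},"minItems":1,"maxItems":20},"minItems":1,"maxItems":1},"squeeze":{"type":"number"},"only":{"type":"string"},"quiet":{"type":"boolean"},"lines":{"type":"string"}},"required":["increments"],"additionalProperties":false}. increments is a list that holds a single list of rows (three levels of brackets), with 1 to 20 rows, each of 7 numbers: a rotation vector rx, ry, rz in units of 0.25 rad, then dx, dy, dz in units of 5 mm, then the opening from 0.0 (shut) to 1.0 (fully open); each row is the pose to reach, as a shift and turn from the pose commanded when the call began, along the tool's axes at that moment; what a row does not reach only later rows make up. A row lasts 1/8 s, in which the tool goes at most 0.0625 m and 0.188 rad, less where a joint would pass 70% of its speed; a pose out of reach is approached as far as the arm can. The fingers move at their own pace and stop on an object; squeeze is the grip in N (left out, the last holds). Time passes only in rows, so rows that do not move let the fingers close. The tool returns the time, the measured TCP pose, the force, the opening and the grip force at its end. only (a regular expression) keeps the lines of the reply that match it, lines (a string "A,B") keeps lines A to B, and quiet returns only ok. Input that does not fit is refused with a message, and nothing moves.
- manip.get_obs(): the state, without advancing time (a new reading comes with each control period).
- manip.camera(name): name is "scene" or "side" or "wrist"; returns the picture (384x512x3 uint8, blue, green, red); there is no depth.
- manip.calibration(name): a dict with "fx", "fy", "cx", "cy" (pixels), "world_from_camera" (4x4, takes a point from camera to world coordinates); the wrist camera has in their place "tool_from_camera" (4x4, takes a point from camera to tool coordinates, whose origin is the TCP and whose axes are the flange's). Camera axes: x right, y up, looking along -z (the intrinsics and any distortion apply to the point x, -y, -z); pixel columns grow to the right and rows downward; lengths in m; the calibration is good to about 2 mm. The wrist camera is an equidistant fisheye: a pixel r from the principal point sees the ray r / f radians off the axis. A picture is of the moment at which its call begins: read the wrist's pose just before it. calibration takes no time and is no camera call.
- manip.hand_in(): hands the job in; it is judged then, once.
The state is a dict: "clock": time; "joint_pos": joint angles; "joint_velocities": joint speeds; "tau": joint torques, N m; "position": TCP position; "ee_rot": TCP orientation; "ft_force": force on the tool from outside, world axes, zero at the start; "torque": the same for the moment, N m; "grip_width": opening from 0.0 (shut) to 1.0 (fully open); "grasp_force": force on a finger pad.
Only numpy, scipy, OpenCV 4.12 (cv2) and the standard library are available. Lean on these libraries where they do the work, as an engineer would, in place of code of your own. Each camera call takes 0.05 s, during which the arm holds its last target. There are 200 camera calls.

## Working session

There is one attempt and no reset: what is moved stays moved. The work goes in short steps, Python scripts to look and compute and a tool call to move; the robot and the scene stay as the last step left them, time stands still between calls to the robot, and variables do not carry over. Pictures are saved under pics/ and viewed, at most 10 in all, crops included, and the job is handed in when it is done.

```bash
ls; mkdir -p pics; python3 - <<'E'
from workcell import manip
import cv2,numpy as np
o=manip.get_obs();print(o)
for n in("scene","side","wrist"):
    cv2.imwrite(f"pics/{n}0.png",manip.camera(n));c=manip.calibration(n);print(n,c)
E
```

```text
pics
workcell.py
{'clock': 0.0, 'joint_pos': array([-0.02258159,  0.33289119, -0.06470159,  1.4609426 ,  0.02158085,
        1.34989908, -0.08847726]), 'joint_velocities': array([ 4.07739886e-04,  1.19900211e-03, -7.84637837e-04, -6.74334539e-05,
       -2.29699644e-04, -1.31523071e-03, -2.02946072e-04]), 'tau': array([ 4.98105128e-04, -6.25449800e+01,  4.97091911e-02, -3.91610491e+01,
        1.63588714e-02,  9.83294769e-03, -6.01235030e-06]), 'position': array([ 6.24622614e-01, -9.67362733e-06,  2.30503257e-01]), 'ee_rot': array([ 7.07098590e-01,  7.07114603e-01, -5.27652840e-04, -4.93991682e-04]), 'ft_force': array([-0.14333154,  0.05278076, -0.4954806 ]), 'torque': array([ 0.01392992, -0.01763168,  0.099208  ]), 'grasp_force': 0.0, 'grip_width': 1.0007314414100477}
scene {'fx': 354.6317850979422, 'fy': 354.6317850979422, 'cx': 258.4211246445476, 'cy': 187.45855381129527, 'world_from_camera': array([[-0.90029315,  0.28532143, -0.32873079,  0.09798214],
       [-0.43527687, -0.58576532,  0.68367612,  0.88844138],
       [ 0.00250835,  0.75859783,  0.65155432,  0.98828943],
 
[... 204 characters left out ...]
5417,  0.24746487, -0.43540454, -0.13488209],
       [-0.50080628,  0.42246096, -0.75546   , -1.30387724],
       [-0.00300839,  0.87194488,  0.4895948 ,  0.8382438 ],
       [ 0.        ,  0.        ,  0.        ,  1.        ]])}
wrist {'fx': 297.3186396354542, 'fy': 297.3186396354542, 'cx': 259.87856142060923, 'cy': 195.2263228360353, 'tool_from_camera': array([[-4.24186618e-04,  9.49830959e-01,  3.12763440e-01,
         8.12830444e-02],
       [ 9.99999593e-01,  1.53765380e-04,  8.89283374e-04,
        -2.48807981e-04],
       [ 7.96576691e-04,  3.12763690e-01, -9.49830637e-01,
        -1.42969903e-01],
       [ 0.00000000e+00,  0.00000000e+00,  0.00000000e+00,
         1.00000000e+00]])}
```

```bash
python3 - <<'E'
import cv2
for n in("scene","side"):
    cv2.imwrite(f"pics/{n}0b.png",cv2.resize(cv2.imread(f"pics/{n}0.png"),(800,600),interpolation=cv2.INTER_CUBIC))
E
```

```text
(no output)
```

View pics/scene0b.png

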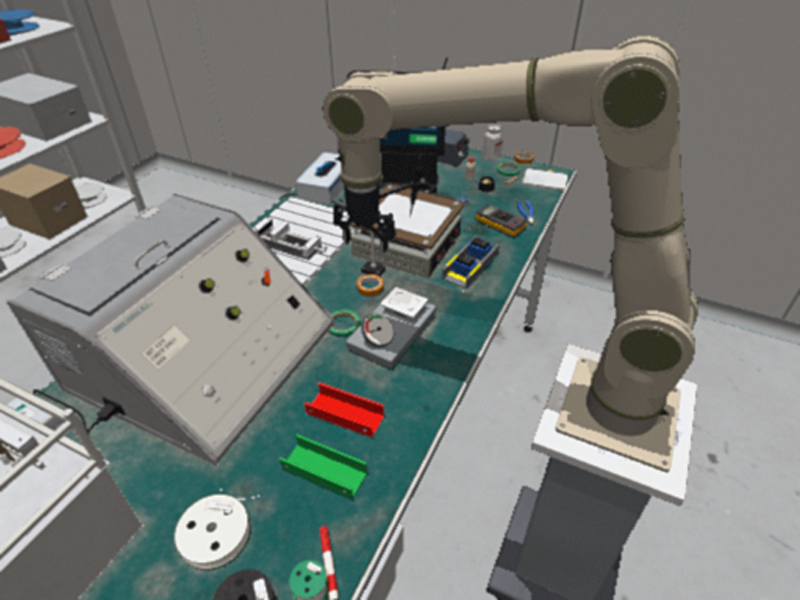

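View pics/side0b.png

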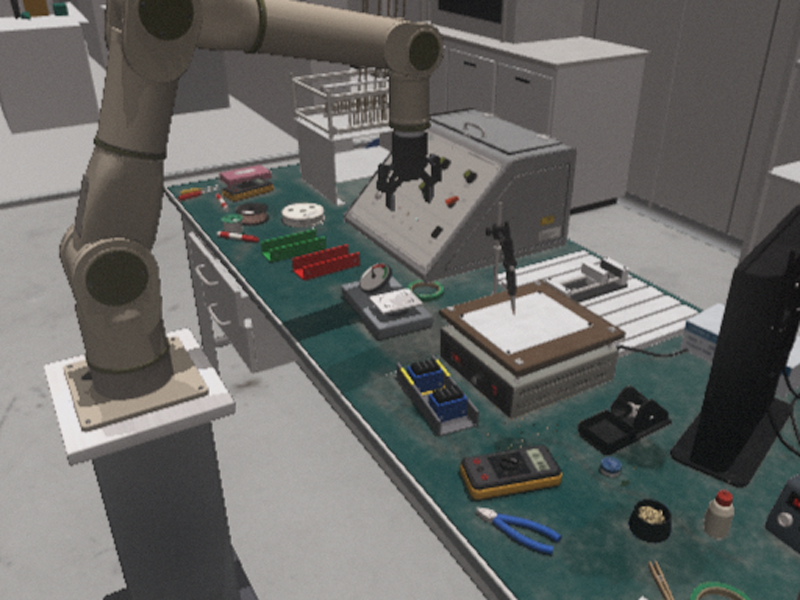

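```bash
cat > h.py <<'E'
from workcell import manip
import cv2,numpy as np
from scipy.spatial.transform import Rotation as R
from scipy.optimize import least_squares
def ray(n,u,v,pose=None):
    c=manip.calibration(n); x,y=(u-c['cx'])/c['fx'],(v-c['cy'])/c['fy']
    if n=='wrist':
        r=np.hypot(x,y); s=np.sin(r)/r if r else 1
        d=np.array([x*s,-y*s,-np.cos(r)]); T=np.eye(4); T[:3,3]=pose[0]; T[:3,:3]=R.from_quat(pose[1]).as_matrix(); T=T@c['tool_from_camera']
    else: d=np.array([x,-y,-1.]); T=c['world_from_camera']
    d=T[:3,:3]@d; return T[:3,3],d/np.linalg.norm(d)
def at(n,u,v,z,pose=None):
    p,d=ray(n,u,v,pose); return p+d*(z-p[2])/d[2]
def tri(rays):
    A=sum(np.eye(3)-np.outer(d,d) for p,d in rays); b=sum((np.eye(3)-np.outer(d,d))@p for p,d in rays)
    x=np.linalg.solve(A,b); return x,[np.linalg.norm(np.cross(d,x-p)) for p,d in rays]
def proj(n,P,pose=None):
    c=manip.calibration(n)
    if n=='wrist':
        T=np.eye(4); T[:3,3]=pose[0]; T[:3,:3]=R.from_quat(pose[1]).as_matrix(); T=T@c['tool_from_camera']
    else: T=c['world_from_camera']
    q=T[:3,:3].T@(np.asarray(P)-T[:3,3]); x,y,w=q[0],-q[1],-q[2]
    if n=='wrist': r=np.hypot(x,y); k=np.arctan2(r,w)/r
    else: k=1/w
    return np.array([c['cx']+c['fx']*x*k,c['cy']+c['fy']*y*k])
def shot(name):
    o=manip.get_obs(); im=manip.camera('wrist'); cv2.imwrite(f'pics/{name}.png',im)
    np.save(f'pics/{name}.npy',np.r_[o['position'],o['ee_rot']])
    cv2.imwrite(f'pics/{name}b.png',cv2.resize(im,(800,600),interpolation=cv2.INTER_CUBIC))
def pose(name):
    a=np.load(f'pics/{name}.npy'); return a[:3],a[3:]
K=512/800
E
python3 - <<'E'
from h import *
np.set_printoptions(precision=3,suppress=True)
o=manip.get_obs();np.save('pics/wrist0.npy',np.r_[o['position'],o['ee_rot']])
for nm,a,b in[('cradle',(472,262),(437,393)),('plate',(405,302),(396,302)),('gaugebody',(392,334),(388,315)),('red',(345,412),(328,265)),('green',(325,469),(295,248))]:
    print(nm,*tri([ray('scene',a[0]*K,a[1]*K),ray('side',b[0]*K,b[1]*K)]))
print(at('scene',370*K,285*K,.02),at('side',505*K,480*K,.02))
im=cv2.imread('pics/wrist0.png');cv2.imwrite('pics/wrist0b.png',cv2.resize(im,(800,600),interpolation=cv2.INTER_CUBIC))
E
```

```text
cradle [ 0.477 -0.349  0.012] [np.float64(0.003917947501770484), np.float64(0.003917947501770304)]
plate [ 0.553 -0.063  0.052] [np.float64(0.0005388745825411584), np.float64(0.0005388745825410862)]
gaugebody [ 0.562 -0.005 -0.013] [np.float64(0.0018018131728144424), np.float64(0.0018018131728144212)]
red [0.538 0.27  0.004] [np.float64(0.0020039208996480845), np.float64(0.0020039208996482285)]
green [0.504 0.408 0.004] [np.float64(0.0028496865223950514), np.float64(0.002849686522394999)]
[ 0.684 -0.117  0.02 ] [ 0.445 -0.61   0.02 ]
```

View pics/wrist0b.png

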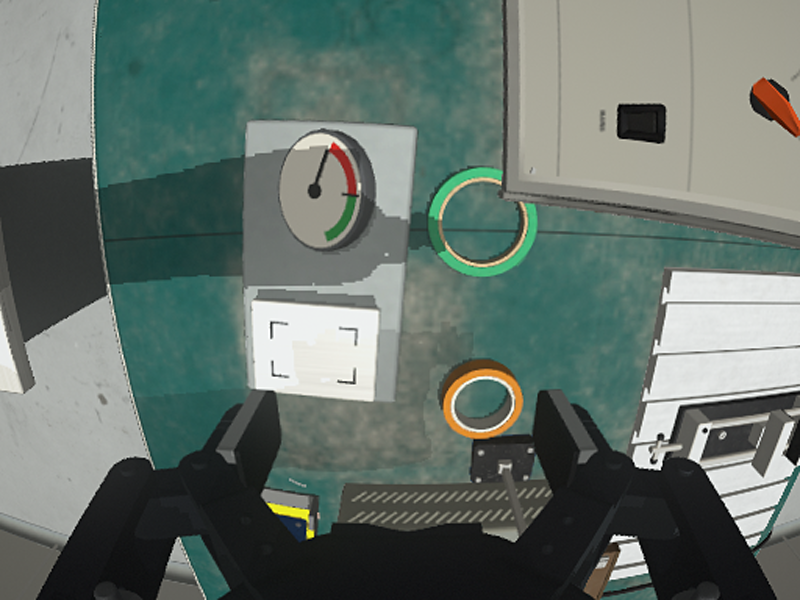

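```bash
python3 - <<'E'
from h import *
np.set_printoptions(precision=3,suppress=True)
for q in[(428,376),(447,402)]: print(at('side',q[0]*K,q[1]*K,.05))
for q in[(464,269),(482,252)]: print(at('scene',q[0]*K,q[1]*K,.05))
w=pose('wrist0')
P=[at('wrist',u*K,v*K,.06,w) for u,v in[(274,323),(357,327),(271,378),(355,383)]]
print(np.array(P),np.mean(P,0))
for u,v in[(252,299),(380,307),(250,387),(377,402)]: print(at('wrist',u*K,v*K,.06,w))
# hot plate top corners, side/scene
print(tri([ray('side',441*K,318*K),ray('scene',352*K,237*K)]), tri([ray('side',517*K,367*K),ray('scene',433*K,249*K)]))
big=np.hstack([cv2.resize(cv2.imread('pics/scene0.png')[140:200,190:330],(800,343),interpolation=3)]);b2=cv2.resize(cv2.imread('pics/side0.png')[160:320,200:410],(700,533)[::1],interpolation=3)[:257*2]
cv2.imwrite('pics/crop1.png',cv2.resize(np.vstack([cv2.resize(big,(700,300)),b2[:500]]),(525,600)))
E
```

```text
[ 0.467 -0.338  0.05 ]
[ 0.454 -0.423  0.05 ]
[ 0.467 -0.259  0.05 ]
[ 0.449 -0.354  0.05 ]
[[ 0.526 -0.036  0.06 ]
 [ 0.588 -0.039  0.06 ]
 [ 0.519 -0.082  0.06 ]
 [ 0.585 -0.085  0.06 ]] [ 0.555 -0.06   0.06 ]
[ 0.511 -0.017  0.06 ]
[ 0.605 -0.023  0.06 ]
[ 0.5   -0.091  0.06 ]
[ 0.601 -0.101  0.06 ]
(array([ 0.686, -0.144,  0.085]), [np.float64(0.08419277453908736), np.float64(0.08419277453908733)]) (array([ 0.626, -0.373,  0.016]), [np.float64(0.02593016717181329), np.float64(0.02593016717181348)])
```

View pics/crop1.png

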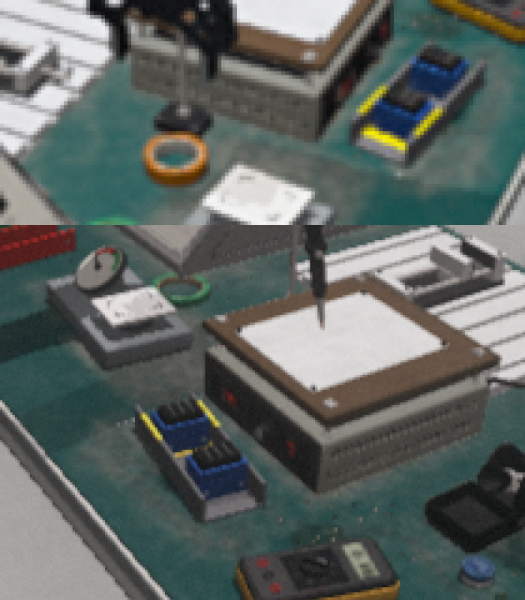

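```bash
python3 - <<'E'
from h import *
np.set_printoptions(precision=3,suppress=True)
for a,b in[((404,102),(180,410)),((440,57),(219,456)),]:
    print(tri([ray('scene',190+a[0]/3.75,140+a[1]/3.75),ray('side',200+b[0]/2.5,160+(b[1]-225)/2.5)]))
# hotplate near corner (top board front-bottom)
a,b=(303,70),(330,424)
print(tri([ray('scene',190+a[0]/3.75,140+a[1]/3.75),ray('side',200+b[0]/2.5,160+(b[1]-225)/2.5)]))
for b in[(205,325),(330,424)]: print(at('side',200+b[0]/2.5,160+(b[1]-225)/2.5,.09))
E
```

```text
(array([ 0.481, -0.301,  0.045]), [np.float64(0.00249692087338657), np.float64(0.0024969208733865936)])
(array([ 0.472, -0.402,  0.046]), [np.float64(0.0010025237388350814), np.float64(0.0010025237388350307)])
(array([ 0.647, -0.371,  0.002]), [np.float64(0.011564119812703279), np.float64(0.011564119812703291)])
[ 0.577 -0.207  0.09 ]
[ 0.578 -0.464  0.09 ]
```

Units first: shifts go in units of 5 mm and turns go in units of 0.25 rad. So -0.3 m is -60, -0.15 m is -30, -1.48 rad is -5.92.

inch_along(increments=[[[0, 0, -1.48, -5, -15, 0, 1], [0, 0, -2.96, -10, -30, 0, 1], [0, 0, -4.44, -14, -45, 0, 1], [0, 0, -5.92, -60, -19, 0, 1], [0, 0, -5.92, -60, -19, 0, 1], [0, 0, -5.92, -60, -19, 0, 1], [0, 0, -5.92, -60, -19, 0, 1], [0, 0, -5.92, -60, -19, 0, 1], [0, 0, -5.92, -60, -19, 0, 1], [0, 0, -5.92, -60, -19, 0, 1], [0, 0, -5.92, -60, -19, 0, 1]]], squeeze=30)

```text
clock: 1.52
position: [0.5302, -0.2987, 0.2316]
ee_rot: [0.046, 0.999, 0.0, 0.0]
ft_force: [-0.1, 0.8, 0.1]
grip_width: 1.0
grasp_force: 0.0
```

```bash
python3 -c "
from h import *
shot('w1')"
```

```text
(no output)
```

View pics/w1b.png

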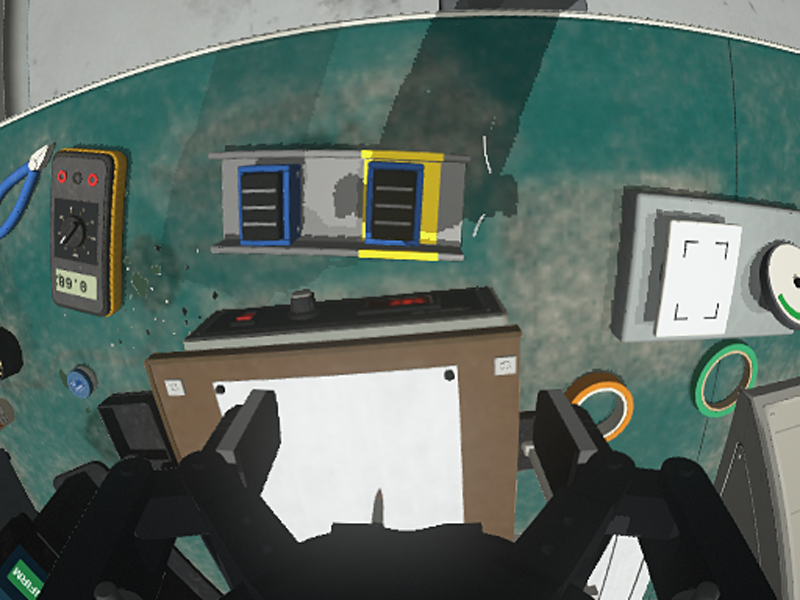

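```bash
python3 - <<'E'
from h import *
np.set_printoptions(precision=4,suppress=True)
w=pose('w1')
def f(L,z):
    P=np.array([at('wrist',u*K,v*K,z,w) for u,v in L]);return P,P.mean(0)
print(*f([(374,168),(418,168),(374,242),(420,242)],.054))
print(*f([(243,172),(286,171),(243,241),(287,240)],.054))
P,_=f([(212,154),(468,160),(212,248),(463,258)],.038);print(P,np.degrees(np.arctan2(*(P[1]-P[0])[1::-1])),np.degrees(np.arctan2(*(P[3]-P[2])[1::-1])))
P,c=f([(682,241),(728,242),(676,317),(716,319)],.06);print(P,c)
P,c=f([(667,221),(743,226),(654,331),(728,338)],.06);print(P,c)
print(f([(147,358),(520,327)],.1))
a=tri([ray('wrist',396*K,205*K,w),ray('scene',297.7,167.2),ray('side',272,234)]);print(a)
E
```

```text
[[ 0.455  -0.3127  0.054 ]
 [ 0.4579 -0.2829  0.054 ]
 [ 0.5065 -0.3181  0.054 ]
 [ 0.5095 -0.286   0.054 ]] [ 0.4822 -0.2999  0.054 ]
[[ 0.4455 -0.4059  0.054 ]
 [ 0.4495 -0.3741  0.054 ]
 [ 0.4951 -0.4137  0.054 ]
 [ 0.4984 -0.3801  0.054 ]] [ 0.4721 -0.3935  0.054 ]
[[ 0.4274 -0.4351  0.038 ]
 [ 0.4552 -0.2462  0.038 ]
 [ 0.4996 -0.447   0.038 ]
 [ 0.5273 -0.2549  0.038 ]] 81.63202199324107 81.77823559113118
[[ 0.5204 -0.0816  0.06  ]
 [ 0.523  -0.0328  0.06  ]
 [ 0.5833 -0.0819  0.06  ]
 [ 0.5896 -0.0378  0.06  ]] [ 0.5541 -0.0585  0.06  ]
[[ 0.5043 -0.0967  0.06  ]
 [ 0.51   -0.0164  0.06  ]
 [ 0.5932 -0.1025  0.06  ]
 [ 0.6094 -0.02    0.06  ]] [ 0.5542 -0.0589  0.06  ]
(array([[ 0.563 , -0.4906,  0.1   ],
       [ 0.5614, -0.2267,  0.1   ]]), array([ 0.5622, -0.3586,  0.1   ]))
(array([ 0.4818, -0.3005,  0.0451]), [np.float64(0.0011584411529974748), np.float64(0.0029995959192223713), np.float64(0.0019351442472348955)])
```

Converted, 0.132 m is 26.4, 0.048 m is 9.6, 0.03 rad is 0.12.

inch_along(increments=[[[0, 0, 0.12, 9.6, -1, 8, 1], [0, 0, 0.12, 9.6, -1, 18, 1], [0, 0, 0.12, 9.6, -1, 26.4, 1], [0, 0, 0.12, 9.6, -1, 26.4, 1], [0, 0, 0.12, 9.6, -1, 26.4, 1]]])

```text
clock: 2.2
position: [0.4828, -0.3008, 0.1013]
ee_rot: [0.06, 0.998, -0.0, 0.001]
ft_force: [0.4, -0.1, 0.9]
grip_width: 0.999
grasp_force: 0.0
```

```bash
python3 -c "
from h import *
shot('w2')"
```

```text
(no output)
```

View pics/w2b.png

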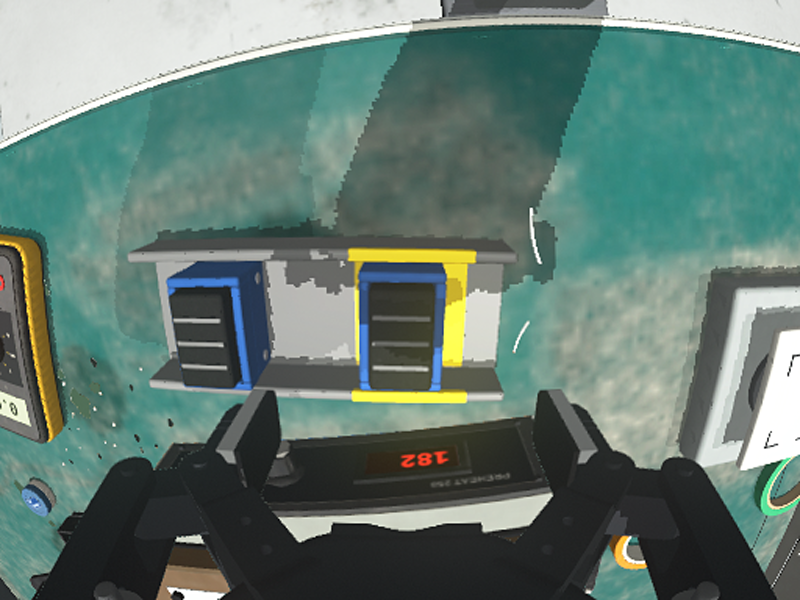

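```bash
python3 - <<'E'
from h import *
np.set_printoptions(precision=4,suppress=True)
w=pose('w2');w1=pose('w1')
L1=[(374,168),(418,168),(374,242),(420,242)];L2=[(370,283),(436,283),(370,388),(434,388)]
for z in(.05,.054,.058):
    P=np.array([at('wrist',u*K,v*K,z,w) for u,v in L2]);print(z,P,P.mean(0),np.degrees(np.arctan2(*(P[2]-P[0])[1::-1])),np.degrees(np.arctan2(*(P[3]-P[1])[1::-1])))
T=[tri([ray('wrist',a[0]*K,a[1]*K,w1),ray('wrist',b[0]*K,b[1]*K,w)])[0] for a,b in zip(L1,L2)];print(np.array(T),np.mean(T,0))
P=np.array([at('wrist',u*K,v*K,.038,w) for u,v in[(350,249),(475,251),(352,402),(467,402),(130,252),(515,252),(160,386),(502,398)]]);print(P)
E
```

```text
0.05 [[ 0.4543 -0.3123  0.05  ]
 [ 0.4578 -0.2838  0.05  ]
 [ 0.5053 -0.3199  0.05  ]
 [ 0.5089 -0.2898  0.05  ]] [ 0.4816 -0.3015  0.05  ] -8.530971755541657 -6.676231557267738
0.054 [[ 0.4532 -0.3118  0.054 ]
 [ 0.4566 -0.284   0.054 ]
 [ 0.5031 -0.3193  0.054 ]
 [ 0.5067 -0.2898  0.054 ]] [ 0.4799 -0.3012  0.054 ] -8.5309717555416 -6.676231557267747
0.058 [[ 0.4522 -0.3114  0.058 ]
 [ 0.4555 -0.2841  0.058 ]
 [ 0.501  -0.3187  0.058 ]
 [ 0.5045 -0.2898  0.058 ]] [ 0.4783 -0.301   0.058 ] -8.530971755541637 -6.676231557267708
[[ 0.4552 -0.313   0.0465]
 [ 0.458  -0.2833  0.0491]
 [ 0.5079 -0.3197  0.0454]
 [ 0.5108 -0.2879  0.0467]] [ 0.483  -0.301   0.0469]
[[ 0.4405 -0.3205  0.038 ]
 [ 0.4482 -0.2642  0.038 ]
 [ 0.5188 -0.3323  0.038 ]
 [ 0.526  -0.2737  0.038 ]
 [ 0.4247 -0.4353  0.038 ]
 [ 0.4507 -0.2456  0.038 ]
 [ 0.5008 -0.4407  0.038 ]
 [ 0.5263 -0.2554  0.038 ]]
```

Converted, 0.087 m is 17.4, 0.002 m is 0.4, -0.01 rad is -0.04.

inch_along(increments=[[[0, 0, -0.04, 0.4, 0, 8, 1], [0, 0, -0.04, 0.4, 0, 14, 1], [0, 0, -0.04, 0.4, 0, 17.4, 1], [0, 0, -0.04, 0.4, 0, 17.4, 1], [0, 0, -0.04, 0.4, 0, 17.4, 0], [0, 0, -0.04, 0.4, 0, 17.4, 0], [0, 0, -0.04, 0.4, 0, 17.4, 0], [0, 0, -0.04, 0.4, 0, 17.4, 0], [0, 0, -0.04, 0.4, 0, 17.4, 0], [0, 0, -0.04, 0.4, 0, 17.4, 0]]], squeeze=40)

```text
clock: 3.5
position: [0.4806, -0.301, 0.0136]
ee_rot: [0.056, 0.998, -0.0, 0.001]
ft_force: [-0.8, -0.6, 7.9]
grip_width: 0.458
grasp_force: 41.5
```

Converted, 0.2487 m is 49.74, 0.2 m is 40, -0.042 rad is -0.168.

inch_along(increments=[[[0, 0, 0, 0, 0, -6, 0], [0, 0, 0, 0, 0, -16, 0], [0, 0, 0, 0, 0, -26, 0], [0, 0, -0.08, -2, 10, -28, 0], [0, 0, -0.168, -4, 20, -28, 0], [0, 0, -0.168, -6, 30, -28, 0], [0, 0, -0.168, -8, 40, -28, 0], [0, 0, -0.168, -9.32, 47, -28, 0], [0, 0, -0.168, -9.32, 49.74, -28, 0], [0, 0, -0.168, -9.32, 49.74, -28, 0], [0, 0, -0.168, -9.32, 49.74, -20, 0], [0, 0, -0.168, -9.32, 49.74, -16, 0], [0, 0, -0.168, -9.32, 49.74, -16, 0], [0, 0, -0.168, -9.32, 49.74, -16, 0]]])

```text
clock: 5.25
position: [0.554, -0.0595, 0.0934]
ee_rot: [0.035, 0.999, -0.0, 0.001]
ft_force: [0.0, 0.6, -1.3]
grip_width: 0.459
grasp_force: 42.6
```

```bash
python3 -c "
from h import *
shot('w3')"
```

```text
(no output)
```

View pics/w3b.png

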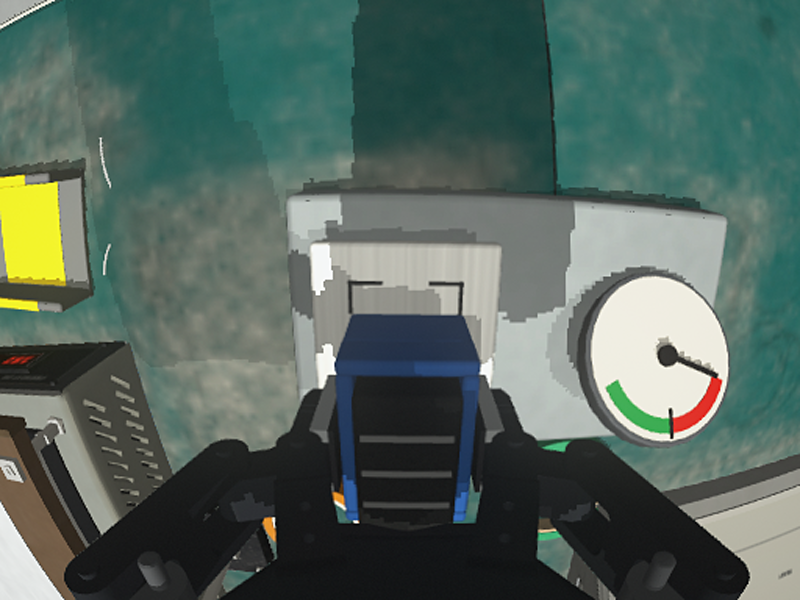

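inch_along(increments=[[[0, 0, 0, 0, 0, 2.4, 0], [0, 0, 0, 0, 0, 4, 0], [0, 0, 0, 0, 0, 4.5, 0], [0, 0, 0, 0, 0, 4.5, 0]]])

```text
clock: 5.8
position: [0.5535, -0.0583, 0.0696]
ee_rot: [0.034, 0.999, 0.0, -0.0]
ft_force: [-0.0, -0.2, -2.3]
grip_width: 0.463
grasp_force: 42.7
```

inch_along(increments=[[[0, 0, 0, 0, 0, 0, 1], [0, 0, 0, 0, 0, 0, 1], [0, 0, 0, 0, 0, 0, 1], [0, 0, 0, 0, 0, 0, 1], [0, 0, 0, 0, 0, -4, 1], [0, 0, 0, 0, 0, -12, 1], [0, 0, 0, 0, 0, -16, 1], [0, 0, 0, 0, 0, -16, 1]]])

```text
clock: 6.8
position: [0.5546, -0.0584, 0.1514]
ee_rot: [0.034, 0.999, -0.0, 0.002]
ft_force: [-0.9, 0.2, 0.2]
grip_width: 0.997
grasp_force: 0.0
```

```bash
python3 - <<'E'
from h import *
shot('w4')
cv2.imwrite('pics/w4c.png',cv2.resize(cv2.imread('pics/w4.png')[130:320,150:500],(800,434),interpolation=3))
E
```

```text
(no output)
```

View pics/w4c.png

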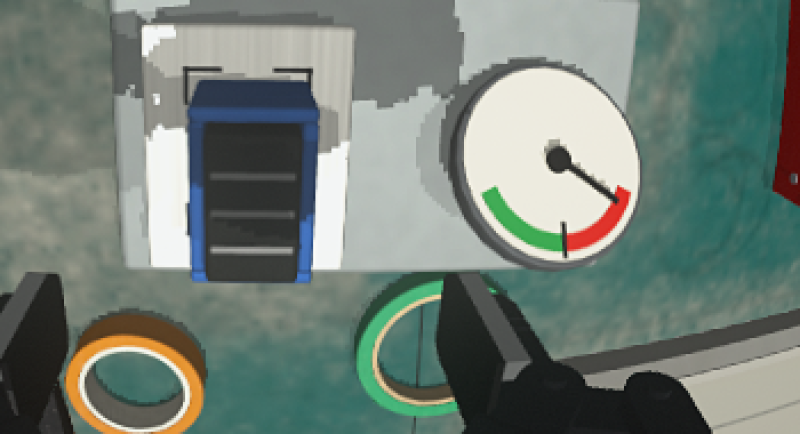

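```bash
python3 - <<'E'
from h import *
np.set_printoptions(precision=4,suppress=True)
w=pose('w4');print(w)
P=np.array([at('wrist',150+u/2.2857,130+v/2.2857,.109,w) for u,v in[(205,123),(303,123),(205,280),(299,283)]]);print(P,P.mean(0))
E
```

```text
(array([ 0.5546, -0.0584,  0.1514]), array([ 0.0344,  0.9994, -0.    ,  0.0016]))
[[ 0.5264 -0.0687  0.109 ]
 [ 0.5283 -0.0409  0.109 ]
 [ 0.5769 -0.0735  0.109 ]
 [ 0.58   -0.0443  0.109 ]] [ 0.5529 -0.0569  0.109 ]
```

Converted, 1.571 rad is 6.284.

inch_along(increments=[[[0, 0, 0.72, 0, 0, 0, 0], [0, 0, 1.44, 0, 0, 0, 0], [0, 0, 2.16, 0, 0, 0, 0], [0, 0, 2.88, 0, 0, 0, 0], [0, 0, 3.6, 0, 0, 0, 0], [0, 0, 4.32, 0, 0, 0, 0], [0, 0, 5.04, 0, 0, 0, 0], [0, 0, 5.76, 0, 0, 0, 0], [0, 0, 6.284, 0, 0, 0, 0], [0, 0, 6.284, 0, 0, 0, 0], [0, 0, 6.284, 0, 0, 0, 0]]])

```text
clock: 8.22
position: [0.5533, -0.0583, 0.1491]
ee_rot: [0.73, 0.683, -0.0, -0.0]
ft_force: [-0.1, -0.3, 0.4]
grip_width: 0.005
grasp_force: 0.0
```

```bash
python3 -c "
from h import *
shot('w5')
np.set_printoptions(precision=4,suppress=True)
print(pose('w5'),manip.get_obs()['ft_force'])"
```

```text
(array([ 0.5533, -0.0583,  0.1491]), array([ 0.73  ,  0.6834, -0.0004, -0.0003])) [-0.6991  1.1524 -0.2959]
```

View pics/w5b.png

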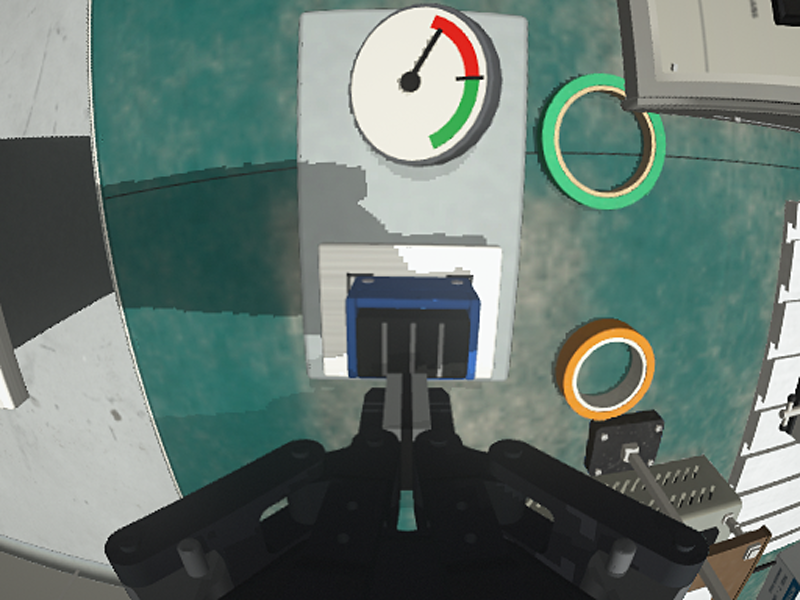

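inch_along(increments=[[[0, 0, 0, 0.2, 0, 5, 0], [0, 0, 0, 0.2, 0, 7.2, 0], [0, 0, 0, 0.2, 0, 8.4, 0], [0, 0, 0, 0.2, 0, 9.4, 0], [0, 0, 0, 0.2, 0, 10.2, 0], [0, 0, 0, 0.2, 0, 10.2, 0], [0, 0, 0, 0.2, 0, 10.2, 0], [0, 0, 0, 0.2, 0, 10.2, 0]]])

```text
clock: 9.28
position: [0.5537, -0.0575, 0.0995]
ee_rot: [0.731, 0.682, 0.0, 0.0]
ft_force: [-5.0, 0.2, 7.3]
grip_width: -0.003
grasp_force: 3.2
```

```bash
python3 - <<'E'
from h import *
shot('w6')
fs=[]
o=manip.get_obs();print(o['position'],o['ft_force'])
im=cv2.imread('pics/w6.png');s=cv2.imread('pics/w6.png')
cv2.imwrite('pics/w6c.png',cv2.resize(im[0:260,150:400],(577,600),interpolation=3))
E
```

```text
[ 0.55373787 -0.05738134  0.09956678] [-4.7844159   0.15009911  6.24407047]
```

View pics/w6c.png

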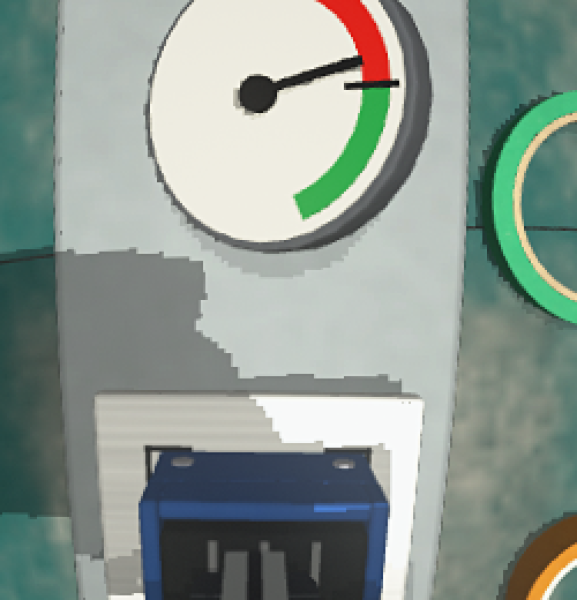

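Converted, 0.008 m is 1.6, 0.006 m is 1.2.

inch_along(increments=[[[0, 0, 0, 0, 0, 0.6, 0], [0, 0, 0, 0, 0, 1.2, 0], [0, 0, 0, 0, 0, 1.6, 0], [0, 0, 0, 0, 0, 1.6, 0], [0, 0, 0, 0, 0, 1.6, 0], [0, 0, 0, 0, 0, 1.6, 0]]])

```text
clock: 10.07
position: [0.5538, -0.0575, 0.0921]
ee_rot: [0.731, 0.682, 0.0, 0.0]
ft_force: [-6.3, 0.5, 11.7]
grip_width: -0.001
grasp_force: 5.8
```

```bash
python3 - <<'E'
from h import *
shot('w7')
o=manip.get_obs();print(o['position'],o['ft_force'])
im=cv2.imread('pics/w7.png')
cv2.imwrite('pics/w7c.png',cv2.resize(im[0:260,150:400],(577,600),interpolation=3))
E
```

```text
[ 0.55380366 -0.05741498  0.09207697] [-6.18543785 -0.14993667 11.97854479]
```

inch_along(increments=[[[0, 0, 0, 0, 0, 0.2, 0], [0, 0, 0, 0, 0, 0.4, 0], [0, 0, 0, 0, 0, 0.5, 0], [0, 0, 0, 0, 0, 0.5, 0], [0, 0, 0, 0, 0, 0.5, 0], [0, 0, 0, 0, 0, 0.5, 0]]])

```text
clock: 10.88
position: [0.5539, -0.0574, 0.0898]
ee_rot: [0.731, 0.682, 0.0, 0.0]
ft_force: [-8.5, 1.1, 13.7]
grip_width: -0.004
grasp_force: 6.8
```

```bash
python3 - <<'E'
from h import *
shot('w8')
o=manip.get_obs();print(o['position'],o['ft_force'])
for n in('w6','w7','w8'):
    im=cv2.imread(f'pics/{n}.png')[0:110,200:340]; b,g,r=[im[...,i].astype(int) for i in range(3)]
    red=(r>150)&(g<80); gr=(g>r+50)&(g>b+30)
    gr[:, 145:]=False
    light=((np.minimum(np.minimum(r,g),b)>190)|red|gr).astype(np.uint8)
    k,l,st,_=cv2.connectedComponentsWithStats(light); i=1+np.argmax(st[1:,4]); hull=cv2.convexHull(cv2.findNonZero((l==i).astype(np.uint8)))
    m=cv2.fillConvexPoly(np.zeros(im.shape[:2],np.uint8),hull,1); m=cv2.erode(m,np.ones((5,5)))
    dark=((np.maximum(np.maximum(r,g),b)<90)&(m>0)).astype(np.uint8)
    ys,xs=np.nonzero(dark)
    print(n,'hull',cv2.boundingRect(hull),'red',[np.round(v.mean(),1) for v in np.nonzero(red&(m>0))[::-1]],'green',[np.round(v.mean(),1) for v in np.nonzero(gr&(m>0))[::-1]])
    print('\n'.join(''.join('#' if dark[y,x] else 'R' if red[y,x] else 'G' if gr[y,x] else '.' for x in range(40,118)) for y in range(0,106,2)) if n=='w8' else '')
E
```

```text
[ 0.55384946 -0.05745249  0.08977816] [-7.4303924   0.69645858 13.7968935 ]
w6 hull (15, 0, 110, 105) red [np.float64(106.9), np.float64(15.7)] green [np.float64(100.8), np.float64(66.7)]

w7 hull (13, 0, 115, 105) red [np.float64(110.6), np.float64(14.8)] green [np.float64(102.5), np.float64(65.2)]

w8 hull (13, 0, 116, 105) red [np.float64(111.7), np.float64(14.3)] green [np.float64(103.1), np.float64(64.7)]
.........................................................RRRRRRRRRRRRRRRR.....
...........................................................RRRRRRRRRRRRRRR....
.............................................................RRRRRRRRRRRRRRR..
..............................................................RRRRRRRRRRRRRR..
...............................................................RRRRRRRRRRRRRR.
.................................................................RRRRRRRRRRRRR
..................................................................
[... 2946 characters left out ...]
..............................GGGGGGGGGGGGGG........................
.........................................GGGGGGGGGG...........................
.........................................GGGGGG...............................
..........................................G...................................
..............................................................................
..............................................................................
..............................................................................
..............................................................................
..............................................................................
```

Converted, -0.065 m is -13, -0.03 m is -6.

inch_along(increments=[[[0, 0, 0, 0, 0, -1, 0], [0, 0, 0, 0, 0, -2.4, 0], [0, 0, 0, 0, 0, -6, 0], [0, 0, 0, 0, 0, -13, 1], [0, 0, 0, 0, 0, -13, 1], [0, 0, 0, 0, 0, -13, 1], [0, 0, 0, 0, 0, -13, 1]]])

```text
clock: 11.8
position: [0.5532, -0.0573, 0.1526]
ee_rot: [0.731, 0.682, -0.0, -0.0]
ft_force: [0.2, 0.1, -0.6]
grip_width: 0.849
grasp_force: 0.0
```

```bash
python3 - <<'E'
from h import *
np.set_printoptions(precision=4,suppress=True)
shot('w9');w=pose('w9');print(w)
im=cv2.imread('pics/w9.png');b,g,r=[im[...,i].astype(int) for i in range(3)]
m=((b>80)&(b>g*1.5)&(b>r*1.8)).astype(np.uint8)
k,l,st,c=cv2.connectedComponentsWithStats(m)
for i in range(1,k):
    if st[i,4]>60: print(st[i])
m=m[120:340,180:360]
print('\n'.join(''.join('#' if v else '.' for v in row[::2]) for row in m[::4]))
E
```

```text
(array([ 0.5532, -0.0573,  0.1526]), array([ 0.7311,  0.6823, -0.0004, -0.0004]))
[223 190  73  51 547]
[298 195   8  47 194]
..........................................................................................
..........................................................................................
..........................................................................................
..........................................................................................
..........................................................................................
..........................................................................................
..........................................................................................
..........................................................................................
..........................................................................................
..........
[... 3475 characters left out ...]
...............................................................
..........................................................................................
..........................................................................................
..........................................................................................
..........................................................................................
..........................................................................................
..........................................................................................
..........................................................................................
```

```bash
python3 - <<'E'
from h import *
np.set_printoptions(precision=4,suppress=True)
w=pose('w9')
for u,v in[(223.5,191),(305.5,194),(225.5,241),(303.5,241)]: print(at('wrist',u,v,.0988,w))
E
```

```text
[ 0.5287 -0.036   0.0988]
[ 0.5858 -0.0421  0.0988]
[ 0.5258 -0.0749  0.0988]
[ 0.5837 -0.0789  0.0988]
```

Converted, 0.0826 m is 16.52, 0.002 m is 0.4, 0.01 rad is 0.04.

inch_along(increments=[[[0, 0, 0.04, -0.2, 0.4, 6, 1], [0, 0, 0.04, -0.2, 0.4, 12, 1], [0, 0, 0.04, -0.2, 0.4, 16.52, 1], [0, 0, 0.04, -0.2, 0.4, 16.52, 1], [0, 0, 0.04, -0.2, 0.4, 16.52, 0], [0, 0, 0.04, -0.2, 0.4, 16.52, 0], [0, 0, 0.04, -0.2, 0.4, 16.52, 0], [0, 0, 0.04, -0.2, 0.4, 16.52, 0], [0, 0, 0.04, -0.2, 0.4, 16.52, 0]]], squeeze=40)

```text
clock: 12.98
position: [0.5563, -0.0585, 0.0712]
ee_rot: [0.734, 0.679, 0.001, 0.001]
ft_force: [2.2, 0.0, 2.6]
grip_width: 0.689
grasp_force: 51.0
```

inch_along(increments=[[[0, 0, 0, 0, 0, -4, 0], [0, 0, 0, 0, 0, -14, 0], [0, 0, 0, 0, 0, -24, 0], [0, 0, 0, 0, 0, -30, 0], [0, 0, 0, 0, 0, -30, 0]]])

```text
clock: 13.6
position: [0.5563, -0.0585, 0.2226]
ee_rot: [0.735, 0.679, 0.001, 0.001]
ft_force: [1.0, -0.1, -2.0]
grip_width: 0.689
grasp_force: 50.8
```

Units first: shifts go in units of 5 mm and turns go in units of 0.25 rad. So 0.05 m is 10, 0.258 m is 51.6.

inch_along(increments=[[[0, 0, 0, 10, -1.6, 0, 0], [0, 0, 0, 20, -3, 0, 0], [0, 0, 0, 30, -4.4, 0, 0], [0, 0, 0, 40, -6, 0, 0], [0, 0, 0, 48, -7.2, 0, 0], [0, 0, 0, 51.6, -7.2, 0, 0], [0, 0, 0, 51.6, -7.2, 0, 0], [0, 0, 0, 51.6, -7.2, 0, 0]]])

```text
clock: 14.6
position: [0.5403, 0.1994, 0.2201]
ee_rot: [0.735, 0.678, -0.001, 0.0]
ft_force: [0.2, -0.9, -1.7]
grip_width: 0.688
grasp_force: 50.7
```

```bash
python3 - <<'E'
from h import *
np.set_printoptions(precision=4,suppress=True)
shot('w10');w=pose('w10');print(w)
im=cv2.imread('pics/w10.png')
def seg(im):
    h=cv2.cvtColor(im,cv2.COLOR_BGR2HSV); m=cv2.inRange(h,(50,150,60),(72,255,255))
    return m
m=seg(im);k,l,st,c=cv2.connectedComponentsWithStats(m)
for i in range(1,k):
    if st[i,4]>60: print(st[i],c[i])
print('\n'.join(''.join('#' if v else '.' for v in row[::4]) for row in m[::6]))
E
```

```text
(array([0.5403, 0.1994, 0.2201]), array([ 0.7353,  0.6778, -0.0007,  0.0002]))
[ 147    0  141   39 3593] [209.3479  14.1133]
.......................................################################.........................................................
.......................................##############################...........................................................
.......................................#########################.#######........................................................
.......................................#############################.###........................................................
.......................................####################.....................................................................
.....................................############...............................................................................
.......................................###...........
[... 6728 characters left out ...]
.......................................................
................................................................................................................................
................................................................................................................................
................................................................................................................................
................................................................................................................................
................................................................................................................................
```

Converted, 0.117 m is 23.4, -0.04 m is -8.

inch_along(increments=[[[0, 0, 0, 8, -2, 0, 0], [0, 0, 0, 16, -6, 0, 0], [0, 0, 0, 23.4, -8, 0, 0], [0, 0, 0, 23.4, -8, 0, 0], [0, 0, 0, 23.4, -8, 0, 0]]])

```text
clock: 15.28
position: [0.5103, 0.3195, 0.2206]
ee_rot: [0.735, 0.678, -0.0, 0.0]
ft_force: [-0.2, 0.0, -2.9]
grip_width: 0.69
grasp_force: 50.6
```

```bash
cat > fit.py <<'E'
from h import *
from scipy.optimize import minimize
np.set_printoptions(precision=4,suppress=True)
def seg(im):
    m=cv2.inRange(cv2.cvtColor(im,cv2.COLOR_BGR2HSV),(50,150,40),(72,255,255))
    k,l,st,c=cv2.connectedComponentsWithStats(m); i=1+np.argmax(st[1:,4]); return (l==i).astype(np.uint8),st[i]
S=4
def hullmask(pts,shape):
    m=np.zeros((shape[0]*S,shape[1]*S),np.uint8); h=cv2.convexHull(np.float32(pts)); cv2.fillConvexPoly(m,np.int32(np.round((h+.5)*S)),1); return m
B=np.array([[sx*.08,sy*.032,z] for sx in(-1,1) for sy in(-1,1) for z in(0,.036)])
def model(n,p,w): 
    c,s=np.cos(p[2]),np.sin(p[2]); Q=B@np.array([[c,-s,0],[s,c,0],[0,0,1]]).T+[p[0],p[1],p[3] if len(p)>3 else 0]
    return [proj(n,q,w) for q in Q]
def fit(views,p0):
    obs=[(n,hullmask(cv2.findNonZero(m)[:,0].astype(float),m.shape),w,m.shape) for n,m,w in views]
    def cost(p): 
        e=0
        for n,o,w,sh in obs:
            a=hullmask(model(n,p,w),sh); e+=1-(a&o).sum()/(a|o).sum()
        return e
    d=np.diag([.01,.01,.08,.01][:len(p0)]); sim=np.vstack([p0,np.array(p0)+d])
    return minimize(cost,p0,method='Nelder-Mead',options=dict(initial_simplex=sim,xatol=2e-4,fatol=1e-4,maxiter=150))
E
python3 - <<'E'
from fit import *
shot('w11');w=pose('w11');print(w)
m,st=seg(cv2.imread('pics/w11.png'));print(st)
ms,ss=seg(cv2.imread('pics/scene0.png'));md,sd=seg(cv2.imread('pics/side0.png'));print(ss,sd)
print('\n'.join(''.join('#' if v else '.' for v in r[::3]) for r in m[st[1]:st[1]+st[3]:5,st[0]:st[0]+st[2]]))
for V in([('wrist',m,w)],[('scene',ms,None),('side',md,None)]):
    for p0 in([.504,.408,-.1],[.504,.408,-.1,0]):
        r=fit(V,p0);print(r.x,r.fun)
E
```

```text
(array([0.5103, 0.3195, 0.2206]), array([ 0.7352,  0.6779, -0.0002,  0.0005]))
[ 174   60  149   72 5252]
[ 179  278   56   41 1171] [169 161   4   5  10]
............................................####..
.........................######################...
............##################################....
..####################################............
..#######################.#.......................
...######################.........................
...####################...........................
...#######################........................
....####################..........................
....#####################.........................
....#####################.#..............######...
....##############################################
.....############################.................
.....###############..............................
...###............................................
[0.5036 0.4095 0.0278] 0.03033505499903244
[ 0.5039  0.4098  0.0257 -0.0029] 0.026836009673882
[0.5037 0.4084 0.0069] 1.0432993023541184Traceback (most recent call last):
  File "<stdin>", line 8, in <module>
  File "fit.py", line 22, in fit
    return minimize(cost,p0,method='Nelder-Mead',options=dict(initial_simplex=sim,xatol=2e-4,fatol=1e-4,maxiter=150))
    res = _minimize_neldermead(fun, x0, args, callback, bounds=bounds,
                               **options)
    fxr = func(xr)
    fx = function(np.copy(x), *(wrapper_args + args))
  File "fit.py", line 19, in cost
    a=hullmask(model(n,p,w),sh); e+=1-(a&o).sum()/(a|o).sum()
               ~~~~~^^^^^^^
  File "fit.py", line 13, in model
    return [proj(n,q,w) for q in Q]
            ~~~~^^^^^^^
  File "h.py", line 18, in proj
    c=manip.calibration(n)
ValueError: time passes only in moves, steps and waits
```

Converted, 0.0889 m is 17.78, 0.05 m is 10, -0.05 rad is -0.2.

inch_along(increments=[[[0, 0, -0.2, 9, -1.4, 0, 0], [0, 0, -0.428, 17.78, -2.7, 0, 0], [0, 0, -0.428, 17.78, -2.7, 0, 0], [0, 0, -0.428, 17.78, -2.7, 10, 0], [0, 0, -0.428, 17.78, -2.7, 20, 0], [0, 0, -0.428, 17.78, -2.7, 28, 0], [0, 0, -0.428, 17.78, -2.7, 33, 0], [0, 0, -0.428, 17.78, -2.7, 33, 0], [0, 0, -0.428, 17.78, -2.7, 33, 0]]])

```text
clock: 16.45
position: [0.5043, 0.4105, 0.0573]
ee_rot: [0.698, 0.716, 0.001, 0.0]
ft_force: [0.3, 0.2, -1.8]
grip_width: 0.694
grasp_force: 50.5
```

```bash
python3 - <<'E'
import workcell
from h import *
import h,functools
shot('w12');w=pose('w12')
c=manip.calibration('wrist');manip_c={'wrist':c}
h.manip=type('M',(),dict(calibration=staticmethod(lambda n:c)))
im=cv2.imread('pics/w12.png')
m=cv2.inRange(cv2.cvtColor(im,cv2.COLOR_BGR2HSV),(50,150,40),(72,255,255))
b,g,r=[im[...,i].astype(int) for i in range(3)]
bl=(b>60)&(b>g*1.5)&(b>r*1.8)
print('\n'.join(''.join('#' if m[y,x] else 'b' if bl[y,x] else '.' for x in range(100,430,4)) for y in range(100,330,5)))
np.set_printoptions(precision=1,suppress=True)
p=np.array([.5037,.4095,.022]);cs,sn=np.cos(p[2]),np.sin(p[2])
for X in(-.08,.08):
    for Y in(-.032,-.027,.027,.032): print(X,Y,proj('wrist',[p[0]+cs*X-sn*Y,p[1]+sn*X+cs*Y,.036],w))
E
```

```text
...................................................................................
...................................................................................
...................................................................................
...................................................................................
...................................................................................
...................................................................................
...................................................................................
...................................................................................
...................................................................................
...................................................................................
...................................................................................
..............................
[... 2417 characters left out ...]
...............b...........................b............................
..........................b..........................bb............................
...................................................................................
...................................................................................
...................................................................................
...................................................................................
-0.08 -0.032 [144.6 276.8]
-0.08 -0.027 [143.4 270.8]
-0.08 0.027 [130.9 196.6]
-0.08 0.032 [129.9 188.9]
0.08 -0.032 [373.9 277.5]
0.08 -0.027 [375.1 271.6]
0.08 0.027 [388.1 197.5]
0.08 0.032 [389.1 189.8]
```

Converted, 0.036 m is 7.2, 0.028 m is 5.6.

inch_along(increments=[[[0, 0, 0, -0.2, 0, 3, 0], [0, 0, 0, -0.2, 0, 5.6, 0], [0, 0, 0, -0.2, 0, 7.2, 0], [0, 0, 0, -0.2, 0, 7.2, 0], [0, 0, 0, -0.2, 0, 7.2, 0]]])

```text
clock: 17.12
position: [0.503, 0.4101, 0.0197]
ee_rot: [0.697, 0.717, 0.0, 0.0]
ft_force: [0.8, 0.2, -1.8]
grip_width: 0.698
grasp_force: 50.6
```

inch_along(increments=[[[0, 0, 0, 0, 0, 0.4, 0], [0, 0, 0, 0, 0, 0.6, 0], [0, 0, 0, 0, 0, 0.6, 0], [0, 0, 0, 0, 0, 0.6, 0]]])

```text
clock: 17.62
position: [0.5032, 0.4102, 0.0177]
ee_rot: [0.697, 0.717, 0.0, 0.0]
ft_force: [-3.2, -2.2, 5.6]
grip_width: 0.697
grasp_force: 51.5
```

inch_along(increments=[[[0, 0, 0, 0, 0, 0, 1], [0, 0, 0, 0, 0, 0, 1], [0, 0, 0, 0, 0, 0, 1], [0, 0, 0, 0, 0, 0, 1], [0, 0, 0, 0, 0, -6, 1], [0, 0, 0, 0, 0, -16, 1], [0, 0, 0, 0, 0, -26, 1], [0, 0, 0, 0, 0, -30, 1], [0, 0, 0, 0, 0, -30, 1], [0, 0, 0, 0, 0, -30, 1]]])

```text
clock: 18.88
position: [0.5024, 0.4094, 0.1647]
ee_rot: [0.697, 0.717, -0.001, -0.0]
ft_force: [-0.1, -0.7, -0.7]
grip_width: 1.001
grasp_force: 0.0
```

```bash
python3 - <<'E'
from h import *
shot('w13');w=pose('w13');c=manip.calibration('wrist')
import h
im=cv2.imread('pics/w13.png')
m=cv2.inRange(cv2.cvtColor(im,cv2.COLOR_BGR2HSV),(50,150,40),(72,255,255))
b,g,r=[im[...,i].astype(int) for i in range(3)]
bl=(b>60)&(b>g*1.5)&(b>r*1.8)
print('\n'.join(''.join('#' if m[y,x] else 'b' if bl[y,x] else '.' for x in range(160,370,3)) for y in range(140,300,4)))
y,x=np.nonzero(bl[140:300,160:370]);np.set_printoptions(precision=4,suppress=True)
print(x.min()+160,x.max()+160,y.min()+140,y.max()+140)
p,q=at('wrist',x.min()+160,y.max()+140,.044,w),at('wrist',x.max()+160,y.max()+140,.044,w)
print(p,q)
E
```

```text
......................................................................
......................................................................
......................................................................
........####..#########################################..###..........
.......#######################################################........
.........###############.b..bbbbbbbbb.b....b################..........
..........##############.....................###############..........
..........#############.bbbbbbbbbbbbbbbbbbbbb##############...........
..........#############.b...................b##############...........
..........#############.b...................b##############...........
..........#############.b...................b##############...........
..........#############.b...................b##############...........
..........#############.b...................b##############...........
..........#############.b...
[... 1250 characters left out ...]
......................................................................
......................................................................
......................................................................
......................................................................
......................................................................
......................................................................
......................................................................
......................................................................
......................................................................
230 293 160 207
[0.4738 0.391  0.044 ] [0.5336 0.3928 0.044 ]
```

```bash
python3 -c "
from workcell import manip
print(manip.hand_in())"
```

```text
the job is handed in; nothing more can be done
None
```

The yellow-bay block read firm: with its pad flush the needle stood mid-green, at about 1.8 rad. I set it upright on the floor of the green channel, let go and handed the job in at about 19 s on the robot's clock; `hand_in()` returned no verdict.

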